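# Run the detector head round the goniometer's curved rod to its stop ring

## Task

Pick up the detector head (the one with the round bore and the snout), thread it on to the free end of the curved guide rod with its snout facing the glass flow cell, and slide it round the bend until it presses gently against the stop ring. The ring marks a set angle and is only lightly clamped, so never force the head on the rod or shove the ring along; leave the head resting on the rod against the ring, let go, and disturb nothing else.

Things in the scene. Friction and masses are not known exactly. Their poses are not given: they have to be found in the camera images.
- stand: Fixed stand, base plate 230 x 270 x 12 mm. Origin on the table under the centre of the rod's bend, which is the flow cell's axis (54 mm wide, top 139 mm high). A rigid steel rod, 12 mm thick, about 140 mm up, follows an arc of radius about 130 mm about it: by angle from the stand's +x, counterclockwise from above, free end at -45 deg, root at +45 deg in a 30 mm wide post 146 mm tall.
- rod_end (a point): Rod's centre line at its free end (the round tip reaches 6 mm farther). The rod was bent by hand: the end is up to 6 mm above or below nominal, and between it and the ring the rod strays smoothly from the ideal arc, by up to 5 mm up or down and 7 mm sideways, and up to 0.15 rad in heading and slope: follow it by feel.
- stop (a point): Centre of the stop ring (dark steel, 22 mm across, 12 mm long) on the rod's centre line; its place on the rod differs each time, between about 11 and 29 deg in the stand's frame. Held by friction only: it slips if pushed along the rod with more than about 7 N; a push of 3 to 5 N seats the head.
- stop_ring: The same stop ring as a body. Its origin is NOT on the ring but at the centre of the bend, at rod height: use stop for the ring's place.
- head: Detector head, 0.2 to 0.33 kg, standing upright. Origin: centre of its underside, z up. Block 36 x 36 x 40 mm; above it a steel bush 30 mm across, 20 mm long, 15 mm bore through along x (1.5 mm play all round on the rod); on top a square grip post 18 x 18 mm, from 70 to 112 mm above the origin, to grip from above. A round snout sticks out 12 mm from the block's +y side.
- bore (a point): Centre of the head's bore, 55 mm above its underside; axes as the head's, x along the bore. Threaded on the free end moving along the head's +x, its +y side faces the flow cell. Seated, it is about 17 mm from the ring's centre. The head is bottom-heavy and hangs upright on the rod. Its bush is easily scored: keep what the rod does to it under 10 N.
- snout (a point): Centre of the snout's end (18 mm across), 30 mm to the head's +y and 22 mm above its underside. About 100 mm, seen from above, from the flow cell's axis when the head sits rightly on the rod.
- blank: a dummy block, head-shaped and of the same size (post, 36 mm block) but with a solid 30 mm cube instead of the round bush: no bore, no snout. Bystander; origin at the centre of its underside
- amber_jar: amber jar, 60 mm across, 90 mm tall, blue cap. Bystander
- beaker: glass beaker, 64 mm across, 75 mm tall. Bystander
- wrench: 150 mm wrench lying on the table. Bystander
- screwdriver: 170 mm screwdriver lying on the table. Bystander
- ferrule_ring: loose steel ring lying flat, 36 mm across, 12 mm high. Bystander
- vial: small capped vial, 24 mm across, 45 mm tall. Bystander

How it is judged:
By the outcome, as a careful person would: the job done as asked, in the order asked, and still so for the second after the job is handed in, with the robot touching nothing.
It also fails if it takes over 72 s, if anything falls off the work surface, if the arm or the gripper's body presses on something with over 40 N, if the wrist force passes 120 N, or if a joint passes its speed limit or range.

## Robot

A 7-joint arm with a two-finger parallel gripper is mounted at the origin on the work surface. World frame = base frame: x ahead of the robot, y to its left, z up, the work surface at z = 0. Lengths are in m, angles in rad, forces in N, time in s.
With the tool pointing down it reaches from about 0.35 to 0.9 m from the base axis. Payload 19.9 kg.
Tool frame: the origin (TCP) lies midway between the tips of the shut fingers; the grasp point (between the pads) lies 19 mm behind it (manip.hold_point_z is the distance from the TCP to the grasp point, in m); z points along the fingers, y is the line along which they close (so a half turn about z gives the same grasp; the last joint's range is limited). The gripper opens to 85 mm and grips with 20 to 120 N. Pads are 22 mm wide; open, the fingers measure 114 mm over their backs; the gripper's body (76 mm by 85 mm) begins 54 mm behind the grasp point. The pads swing forward as they close: fully open they stand 13 mm farther back than shut.
Start: joints at [-0.042, 0.417, -0.01, 1.614, 0.005, 1.111, -0.053], TCP at [0.625, 0, 0.231] pointing down, gripper open.
Joint ranges: [-2.81, 2.81], [-0.39, 2.02], [-1.27, 1.25], [0.06, 2.57], [-1.19, 4.33], [0.19, 2], [-2.82, 2.82]. Speed limits (rad/s): [1.89, 1.89, 2.39, 2.39, 3.01, 3.01, 3.01].

## Interface

Orientations are given as a unit quaternion [x, y, z, w].
In Python, from bench import manip gives the robot as it stands.
- The arm moves only by the tool arm_command, never from a script. Its argument "motion" is a list of rows, each an object with "delta_pos": the shift along the tool's x, y, z in cm, a list of three; "turn": the turn about the tool's z in degrees; "jaw": the closure, from 0 (fully open) to 1 (shut). In form: [{"delta_pos": [tx, ty, tz], "turn": turn, "jaw": jaw}, ...]. A call has exactly 5 rows; each row is the pose to reach, as a shift and turn from the pose commanded when the call began, along the tool's axes at that moment; what a row does not reach only later rows make up. A row lasts 1/12 s, in which the tool goes at most 41.7 mm and 7.16 degrees, less where a joint would pass 70% of its speed; a pose out of reach is approached as far as the arm can. A call with a gripper value outside its range is refused whole. The fingers move at their own pace and stop on an object; "grip_force" is the grip in N (left out, the last holds). Time passes only in rows, so rows that repeat a pose let the fingers close, or fill a call up. It gives the time, the measured TCP pose, the force, the opening and the grip force at its end, in the units of the state.
- manip.read_state(): the state, without advancing time (a new reading comes with each control period).
- manip.capture(name): name is "scene" or "side" or "wrist"; returns (picture, depth): 400x640x3 uint8, blue, green, red; 400x640 float32, m along the optical axis (not along the pixel's ray), 0 where there is no reading.
- manip.calibration(name): a dict with "vertical_fov" (degrees; the focal length in pixels is half the picture's height over the tangent of half this angle, whatever the lens; pixels are square), "cx", "cy" (the principal point, pixels), "k1" (the pictures are not rectified: a ray, as slopes to the right and down, at radius r is drawn at 1 + k1 r^2 times it, then the intrinsics apply), "origin" and "orientation" of the camera in the world. Camera axes: x right, y down, z forward; pixel columns grow to the right and rows downward; lengths in m; the calibration is good to about 2 mm. A picture is of the moment at which its call begins: read the wrist's pose just before it. calibration takes no time and is no camera call; for the wrist camera it gives the pose at the moment of the call.
- manip.sign_off(): hands the job in; it is judged then, once.
Trained networks look in the newest picture that a camera, given by its name, has taken for a name from the list of things; names that differ only in an ending like _2 or _b are one class to them, and where a whole thing is asked for, a point or a joint stands for the part that bears it (a point fixed in the world has none). Each returns a list of dicts, best first, with "score" (0 to 1); they miss things now and then, are a little off and sometimes report something else, mostly with a low value. They report only what shows in the picture. A call takes as long as a camera call.
- manip.boxes_of(camera, thing): "extent" ([left, top, right, bottom] in pixels, round what is visible of it).
- manip.tip_of(camera, thing): "at" ([row, column] in pixels: a listed point, or the origin of a listed thing).
The state is a dict: "t": time; "q": joint angles; "joint_velocities": joint speeds; "joint_torque": joint torques, N m; "tcp_pos": TCP position; "tcp_rot": TCP orientation; "wrist_force": force on the tool from outside, world axes, zero at the start; "wrist_torque": the same for the moment, N m; "grip_width": opening from 0.0 (shut) to 1.0 (fully open); "gripper_force": force on a finger pad.
Only numpy, scipy, OpenCV 4.12 (cv2) and the standard library are available. Lean on these libraries where they do the work, as an engineer would, in place of code of your own. Each camera call takes 0.05 s, during which the arm holds its last target. There are 200 camera calls.

## Working session

There is one attempt and no reset: what is moved stays moved. The work goes in short steps, Python scripts to look and compute and a tool call to move; the robot and the scene stay as the last step left them, time stands still between calls to the robot, and variables do not carry over. Pictures are saved under pics/ and viewed, at most 10 in all, crops included, and the job is handed in when it is done.

Besides the shell and the picture viewer there is one more tool, called after "Request:" by a JSON object that holds its "name" and its "arguments". arm_command: Moves the arm, as the interface text tells. Its arguments: {"type":"object","properties":{"motion":{"type":"array","items":{"type":"object","properties":{"delta_pos":{"type":"array","items":{"type":"number"}},"turn":{"type":"number"},"jaw":{"type":"number"}}}},"grip_force":{"type":"number"}},"required":["motion"]}

```bash
mkdir -p pics
cat > h.py <<'E'
import numpy as np, cv2
from scipy.spatial.transform import Rotation as R
from bench import manip
def cal(c):
    k=manip.calibration(c); f=200/np.tan(np.radians(k['vertical_fov'])/2)
    return k,f,R.from_quat(k['orientation']).as_matrix(),np.array(k['origin'])
def ray(c,row,col):
    k,f,M,o=cal(c); d=np.array([(col-k['cx'])/f,(row-k['cy'])/f]); s=d.copy()
    for _ in range(30): s=d/(1+k['k1']*(s@s))
    return o,M@np.array([s[0],s[1],1.])
def at_z(c,row,col,z):
    o,d=ray(c,row,col); return o+d*(z-o[2])/d[2]
def at_d(c,row,col,dep):
    o,d=ray(c,row,col); return o+d*dep
def cloud(c,dep):
    k,f,M,o=cal(c); v,u=np.mgrid[0:400,0:640]; d=np.stack([(u-k['cx'])/f,(v-k['cy'])/f],-1); s=d.copy()
    for _ in range(30): s=d/(1+k['k1']*(s**2).sum(-1,keepdims=True))
    P=np.concatenate([s,np.ones((400,640,1))],-1)*dep[...,None]
    P=P@M.T+o; P[dep<=0]=np.nan; return P
def proj(c,p):
    k,f,M,o=cal(c); q=M.T@(np.array(p)-o); s=q[:2]/q[2]; s=s*(1+k['k1']*(s@s)); return s[1]*f+k['cy'],s[0]*f+k['cx']
E
python3 - <<'E'
from h import *
np.set_printoptions(precision=4,suppress=True)
s=manip.read_state(); print(s['t'],s['tcp_pos'],s['tcp_rot'])
for c in ['scene','side','wrist']:
    k=manip.calibration(c); print(c,k)
    im,d=manip.capture(c); cv2.imwrite(f'pics/{c}0.png',im); np.save(f'{c}0.npy',d)
    for t in ['stand','rod_end','stop','head','bore','snout','blank']:
        r=manip.tip_of(c,t)
        for q in r[:2]:
            a=q['at']; i,j=int(round(a[0])),int(round(a[1])); dd=d[min(max(i,0),399),min(max(j,0),639)]
            print(c,t,round(q['score'],2),np.round(a,1),round(float(dd),3),at_d(c,*a,dd))
E
```

```text
0.0 [ 0.6246 -0.      0.2306] [ 0.7071  0.7071 -0.0005 -0.0004]
scene {'vertical_fov': 53.61307287381943, 'cx': 322.3100886615425, 'cy': 197.13541129713872, 'k1': -0.07487980904819522, 'origin': array([ 1.148 , -0.0175,  0.9424]), 'orientation': array([ 0.6843,  0.6715, -0.2015, -0.2007])}
scene stand 0.71 [183.9 371.9] 1.095 [0.5222 0.1249 0.0433]
scene rod_end 0.98 [185.6 360.3] 1.128 [0.5072 0.0958 0.0142]
scene stop 0.61 [183.5 420.1] 0.966 [0.5973 0.2266 0.1494]
scene head 0.82 [179.8 273. ] 1.138 [ 0.4834 -0.154   0.0169]
scene head 0.51 [237.6 480. ] 1.035 [0.6803 0.4026 0.0134]
scene bore 0.9 [167.4 275.1] 1.123 [ 0.4627 -0.1457  0.0483]
scene snout 0.9 [168.6 279.8] 1.131 [ 0.461  -0.1332  0.04  ]
scene snout 0.69 [185.7 418.9] 0.963 [0.6034 0.2228 0.1489]
scene blank 0.91 [179.  214.3] 1.132 [ 0.4815 -0.3228  0.0237]
side {'vertical_fov': 57.85797078715667, 'cx': 319.45402918363055, 'cy': 203.52020249052063, 'k1': -0.06335789515298962, 'origin': array([0.2827, 0.513 , 0.7176]), 'orientation': array([-0.2802,  0.8735, -0.3824,  0.1105])}
side stand 0.58 [307.  330.3] 0.739 [
[... 220 characters left out ...]
.3 399.8] 0.943 [ 0.459  -0.1308  0.0132]
side snout 0.95 [234.3 412.3] 0.936 [ 0.434  -0.149   0.0247]
side blank 0.67 [199.3 431.3] 1.042 [ 0.4467 -0.3111  0.0218]
wrist {'vertical_fov': 68.42216170477987, 'cx': 320.16233950358657, 'cy': 203.01288399860667, 'k1': -0.04960934265505803, 'origin': array([0.6254, 0.0747, 0.3742]), 'orientation': array([ 0.9892,  0.0001, -0.0004,  0.1467])}
wrist stand 0.85 [ 60.2 207.1] 0.284 [0.5137 0.1269 0.0614]
wrist stand 0.6 [277.3 186.9] 0.392 [ 0.445  -0.1352  0.0283]
wrist rod_end 0.96 [113.6 288.7] 0.217 [0.6018 0.0751 0.1469]
wrist snout 0.53 [277.1 188.7] 0.393 [ 0.4472 -0.1353  0.0276]
wrist blank 0.18 [338.7 341.5] 0.415 [ 0.6555 -0.2307  0.0335]
```

Run:
```python
import cv2,numpy as np
a=cv2.imread('pics/scene0.png')[90:300,150:550]; b=cv2.imread('pics/side0.png')[130:400,180:500]
cv2.imwrite('pics/a.png',cv2.resize(a,None,fx=2,fy=2)); cv2.imwrite('pics/b.png',cv2.resize(b,None,fx=2.2,fy=2.2))
```

```text
(no output)
```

View pics/a.png

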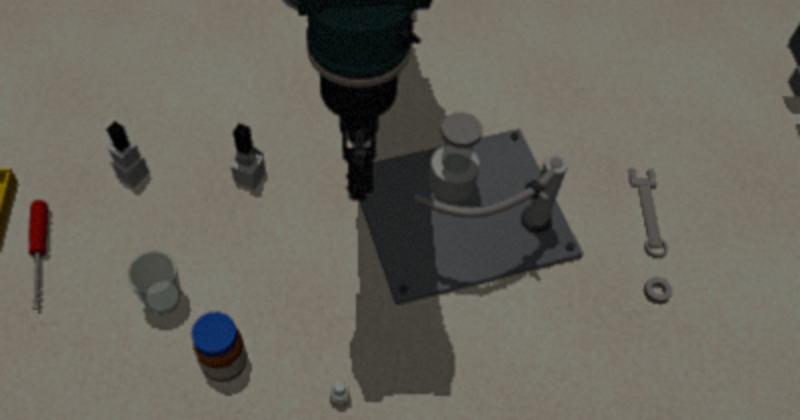

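View pics/b.png

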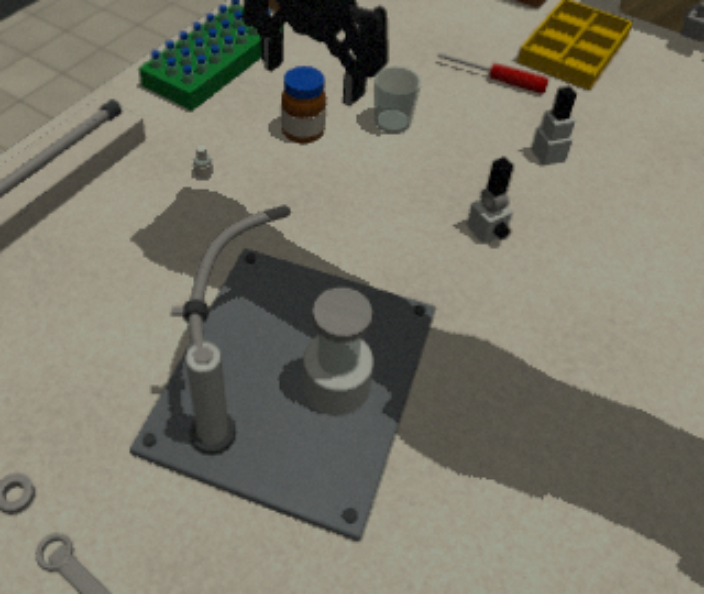

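View pics/wrist0.png

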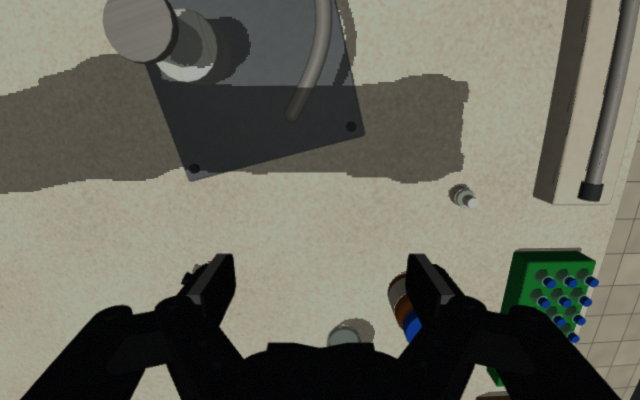

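The side view shows the head at about (403,225), with its dark snout facing the side camera. The blank is farther off at (432,190). The rod's free end is at (311,225), the ring at (269,271) and the post top at (272,292). Next I'll fit the geometry from the depth images.

Run:
```python
from h import *
np.set_printoptions(precision=4,suppress=True)
C={c:cloud(c,np.load(f'{c}0.npy')) for c in ['scene','side','wrist']}
for c in C:
    P=C[c].reshape(-1,3)
    m=(abs(P[:,0]-.52)<.06)&(abs(P[:,1]-.15)<.07)&(abs(P[:,2]-.139)<.006); Q=P[m]
    if len(Q)>20:
        (x,y),r=cv2.minEnclosingCircle(Q[:,:2].astype(np.float32)); print(c,'cell top',len(Q),x,y,r,np.median(Q[:,2]))
    m=(abs(P[:,0]-.57)<.05)&(abs(P[:,1]-.26)<.06)&(abs(P[:,2]-.146)<.006); print(c,'post/top',m.sum(),P[m].mean(0))
    # head
    m=(abs(P[:,0]-.45)<.05)&(abs(P[:,1]+.145)<.05)&(P[:,2]>.004); Q=P[m]
    for lo,hi in [(.004,.034),(.036,.046),(.046,.068),(.072,.106),(.108,.118)]:
        q=Q[(Q[:,2]>lo)&(Q[:,2]<hi)]
        if len(q)>4: print(c,lo,len(q),q.mean(0),q.min(0)[:2],q.max(0)[:2],cv2.minAreaRect(q[:,:2].astype(np.float32)))
    # rod
    cx=np.array([.515,.145]); 
    m=(P[:,2]>.12)&(P[:,2]<.175)&(np.hypot(*(P[:,:2]-cx).T)>.08)&(np.hypot(*(P[:,:2]-cx).T)<.17)&(P[:,0]>.53)&(P[:,1]>.05); Q=P[m]
    th=np.degrees(np.arctan2(*(Q[:,:2]-cx).T[::-1]))
    for a in range(-60,80,5):
        q=Q[(th>=a)&(th<a+5)]
        if len(q)>2: print(a,len(q),np.median(q,0),np.percentile(q[:,2],95))
```

```text
scene cell top 282 0.4933030903339386 0.14035341143608093 0.028135012835264206 0.13905224872800392
scene post/top 214 [0.5798 0.236  0.1469]
scene 0.004 116 [ 0.4763 -0.148   0.0195] [ 0.4054 -0.1756] [ 0.4929 -0.1074] ((0.4560565650463104, -0.13535356521606445), (0.039409339427948, 0.100174181163311), 48.88047790527344)
scene 0.036 74 [ 0.4747 -0.1496  0.0396] [ 0.4543 -0.1747] [ 0.4907 -0.1298] ((0.4680476188659668, -0.15155866742134094), (0.036262501031160355, 0.03738316148519516), 64.31695556640625)
scene 0.046 56 [ 0.4744 -0.1512  0.0581] [ 0.4617 -0.1664] [ 0.4858 -0.1388] ((0.47015130519866943, -0.1516113579273224), (0.020158451050519943, 0.025841308757662773), 62.85541534423828)
scene 0.072 70 [ 0.473  -0.1509  0.0903] [ 0.4627 -0.1636] [ 0.4791 -0.1404] ((0.47271251678466797, -0.1500730961561203), (0.014458414167165756, 0.02396399900317192), 17.03679847717285)
scene 0.108 41 [ 0.4681 -0.1518  0.1115] [ 0.4575 -0.1634] [ 0.4789 -0.142 ] ((0.46662071347236633, -0.1519782841205597), (0.018039114773273468, 0.020142318680882454), 62.229103088378906)
-40 18 [0.6072 0.0758 0.1449] 
[... 3575 characters left out ...]
 [ 0.4578 -0.1289] ((0.4455788731575012, -0.13426873087882996), (0.02541646733880043, 0.008473103865981102), 42.09697723388672)
-45 34 [0.601  0.0712 0.1448] 0.14640572756792986
-40 214 [0.6044 0.0763 0.1464] 0.14789292848287633
-35 227 [0.6096 0.0848 0.1469] 0.14871986882095764
-30 225 [0.6142 0.0932 0.1475] 0.14898485747208523
-25 245 [0.6187 0.1021 0.148 ] 0.14960702156010544
-20 253 [0.6223 0.1112 0.1485] 0.1498970851517056
-15 253 [0.6251 0.1206 0.1487] 0.1503382947136944
-10 256 [0.6268 0.13   0.1492] 0.15089528608673605
-5 271 [0.6271 0.1402 0.1492] 0.151030326178636
0 132 [0.6264 0.1475 0.1493] 0.15086473222702548<stdin>:9: RuntimeWarning: Mean of empty slice.
  ret = um.true_divide(
```

Request:
{"name": "arm_command", "arguments": {"motion": [{"delta_pos":[-3.5,-3.7,0.5],"turn":6,"jaw":0},{"delta_pos":[-7,-7.4,2],"turn":12,"jaw":0},{"delta_pos":[-10.5,-11,4],"turn":18,"jaw":0},{"delta_pos":[-13.5,-14,6],"turn":24,"jaw":0},{"delta_pos":[-15.2,-15.9,7],"turn":26,"jaw":0}]}}

```text
t: 1.62
tcp_pos: [0.4807, -0.1379, 0.1701]
tcp_rot: [0.85, 0.527, 0.0, 0.0]
wrist_force: [2.1, -1.5, -0.2]
grip_width: 1.004
gripper_force: 0.0
```

Request:
{"name": "arm_command", "arguments": {"motion": [{"delta_pos":[0,0,0],"turn":0,"jaw":0},{"delta_pos":[0,0,0],"turn":0,"jaw":0},{"delta_pos":[0,0,0],"turn":0,"jaw":0},{"delta_pos":[0,0,0],"turn":0,"jaw":0},{"delta_pos":[0,0,0],"turn":0,"jaw":0}]}}

```text
t: 2.03
tcp_pos: [0.4829, -0.1361, 0.1707]
tcp_rot: [0.848, 0.531, 0.0, 0.0]
wrist_force: [-0.1, 0.3, -0.1]
grip_width: 0.999
gripper_force: 0.0
```

```bash
cat > rod.py <<'E'
from h import *
from scipy.optimize import least_squares
np.set_printoptions(precision=4,suppress=True)
C0=np.array([.4915,.140]); 
def rodpts(P):
    P=P[np.isfinite(P).all(1)]; d=P[:,:2]-C0; r=np.hypot(*d.T); th=np.degrees(np.arctan2(d[:,1],d[:,0]))
    m=(P[:,2]>.13)&(P[:,2]<.158)&(r>.108)&(r<.152)&(th>-32)&(th<30); return P[m]
def model(p,th):
    t=(th)/30; return np.polyval(p[:4],t),np.polyval(p[4:8],t)
def fit(P):
    d=P[:,:2]-C0; r=np.hypot(*d.T); th=np.degrees(np.arctan2(d[:,1],d[:,0]))
    m=th>-29; r,th,z=r[m],th[m],P[m,2]
    f=lambda p:(np.hypot(r-model(p,th)[0],z-model(p,th)[1])-.006)*1e3
    return least_squares(f,[0,0,0,.13,0,0,0,.142],loss='soft_l1')
E
python3 - <<'E'
from rod import *
for c in ['scene','side','wrist']:
    # scene & wrist original
    k=manip.calibration(c)
    if c=='wrist': continue
    P=rodpts(cloud(c,np.load(f'{c}0.npy')).reshape(-1,3)); s=fit(P)
    print(c,len(P),s.cost)
    for t in range(-30,35,10): print(t,model(s.x,t))
s=manip.read_state(); print(s['t'],s['tcp_pos'],R.from_quat(s['tcp_rot']).as_matrix()[:,1],s['wrist_force'])
for c in ['wrist','side']:
    im,d=manip.capture(c); cv2.imwrite(f'pics/{c}1.png',im); P=cloud(c,d).reshape(-1,3)
    m=(abs(P[:,0]-.466)<.05)&(abs(P[:,1]+.153)<.05); Q=P[m]
    for lo,hi in [(.036,.044),(.046,.068),(.072,.106),(.108,.116)]:
        q=Q[(Q[:,2]>lo)&(Q[:,2]<hi)]
        if len(q)>4: print(c,lo,len(q),np.median(q,0),cv2.minAreaRect(q[:,:2].astype(np.float32)))
    for t in ['head','bore','snout']:
        for q in manip.tip_of(c,t)[:1]: a=q['at']; print(t,q['score'],at_z(c,*a,{'head':0,'bore':.055,'snout':.022}[t]))
E
```

```text
scene 288 140.4270717732299
-30 (np.float64(0.12798675796936354), np.float64(0.1411986669161666))
-20 (np.float64(0.13276476651718155), np.float64(0.14233918496667783))
-10 (np.float64(0.13591097351593942), np.float64(0.14326389481168347))
0 (np.float64(0.13724214248797414), np.float64(0.14388591863953673))
10 (np.float64(0.1365750369556227), np.float64(0.1441183786385908))
20 (np.float64(0.13372642044122213), np.float64(0.14387439699719895))
30 (np.float64(0.12851305646710942), np.float64(0.14306709590371433))
side 345 110.89220441008317
-30 (np.float64(0.1285174958221447), np.float64(0.14170698190752315))
-20 (np.float64(0.13311924761416882), np.float64(0.1430632116886299))
-10 (np.float64(0.1355668413147977), np.float64(0.1440575070429276))
0 (np.float64(0.1361047903255166), np.float64(0.14462430622024192))
10 (np.float64(0.13497760804781067), np.float64(0.14469804747039847))
20 (np.float64(0.13242980788316522), np.float64(0.14421316904322287))
30 (np.float64(0.12870590323306544), np.float64(0.14310410918854083))
2.0333 [ 0.4829 -0.1361  0.1707] [ 0.8995 -0.4369  0.0006] [-0.0752 
[... 737 characters left out ...]
.036 88 [ 0.4617 -0.144   0.0398] ((0.46481457352638245, -0.15086576342582703), (0.03564799576997757, 0.035724032670259476), 63.75593948364258)
side 0.046 84 [ 0.4591 -0.1484  0.0587] ((0.46328845620155334, -0.1531325876712799), (0.021681929007172585, 0.027056707069277763), 63.33113098144531)
side 0.072 97 [ 0.4614 -0.147   0.0892] ((0.463052898645401, -0.14779996871948242), (0.024501170963048935, 0.01397092267870903), 16.101879119873047)
side 0.108 46 [ 0.4643 -0.1515  0.1126] ((0.46497517824172974, -0.15303443372249603), (0.018242498859763145, 0.01878553442656994), 59.20729064941406)
head 0.72 [ 0.4665 -0.1539  0.    ]
bore 0.6 [ 0.4662 -0.1528  0.055 ]
snout 0.87 [ 0.4342 -0.1357  0.022 ]
```

Request:
{"name": "arm_command", "arguments": {"motion": [{"delta_pos":[-2.17,-0.9,1],"turn":0.3,"jaw":0},{"delta_pos":[-2.17,-0.9,4],"turn":0.3,"jaw":0},{"delta_pos":[-2.17,-0.9,7],"turn":0.3,"jaw":0},{"delta_pos":[-2.17,-0.9,9.3],"turn":0.3,"jaw":0},{"delta_pos":[-2.17,-0.9,9.3],"turn":0.3,"jaw":0}]}}

```text
t: 2.85
tcp_pos: [0.4623, -0.1518, 0.0739]
tcp_rot: [0.849, 0.528, -0.002, -0.002]
wrist_force: [-1.4, 0.5, -0.2]
grip_width: 1.0
gripper_force: 0.0
```

Request:
{"name": "arm_command", "arguments": {"motion": [{"delta_pos":[0,0,0],"turn":0,"jaw":0},{"delta_pos":[0,0,0],"turn":0,"jaw":0.3},{"delta_pos":[0,0,0],"turn":0,"jaw":0.5},{"delta_pos":[0,0,0],"turn":0,"jaw":0.6},{"delta_pos":[0,0,0],"turn":0,"jaw":0.65}], "grip_force": 30}}

```text
t: 3.27
tcp_pos: [0.465, -0.1525, 0.0783]
tcp_rot: [0.849, 0.528, 0.001, 0.001]
wrist_force: [0.0, 0.2, -0.1]
grip_width: 0.451
gripper_force: 0.0
```

Run:
```python
from rod import *
s=manip.read_state(); print(s)
c='side'
im,d=manip.capture(c); cv2.imwrite(f'pics/{c}2.png',im); P=cloud(c,d).reshape(-1,3)
m=(abs(P[:,0]-.466)<.05)&(abs(P[:,1]+.153)<.05); Q=P[m]
q=Q[(Q[:,2]>.036)&(Q[:,2]<.044)]; print(cv2.minAreaRect(q[:,:2].astype(np.float32)))
```

```text
{'t': 3.2667, 'q': array([ 0.1504,  0.3974,  0.1227,  2.0719, -0.0759,  0.6748, -0.1361]), 'joint_velocities': array([-0.0001,  0.0059,  0.    ,  0.0048, -0.0018, -0.0034, -0.0008]), 'joint_torque': array([  0.0026, -70.7011,   2.868 , -30.4227,   0.0186,   0.0222,
        -0.0044]), 'tcp_pos': array([ 0.465 , -0.1525,  0.0783]), 'tcp_rot': array([0.8494, 0.5277, 0.0006, 0.0006]), 'wrist_force': array([ 0.025 ,  0.2185, -0.1487]), 'wrist_torque': array([-0.0044, -0.0105,  0.0187]), 'gripper_force': 0.0, 'grip_width': 0.4507593367461151}
((0.4646140933036804, -0.1515824943780899), (0.03456619754433632, 0.03595088794827461), 63.75157928466797)
```

Request:
{"name": "arm_command", "arguments": {"motion": [{"delta_pos":[0,0,0],"turn":0,"jaw":0.72},{"delta_pos":[0,0,0],"turn":0,"jaw":0.78},{"delta_pos":[0,0,0],"turn":0,"jaw":0.9},{"delta_pos":[0,0,0],"turn":0,"jaw":1},{"delta_pos":[0,0,0],"turn":0,"jaw":1}], "grip_force": 40}}

```text
t: 3.73
tcp_pos: [0.4647, -0.1524, 0.0777]
tcp_rot: [0.849, 0.528, 0.0, 0.0]
wrist_force: [0.8, -0.8, 6.6]
grip_width: 0.203
gripper_force: 39.8
```

Request:
{"name": "arm_command", "arguments": {"motion": [{"delta_pos":[0,0,-0.5],"turn":0,"jaw":1},{"delta_pos":[0,0,-2.5],"turn":0,"jaw":1},{"delta_pos":[0,0,-5],"turn":0,"jaw":1},{"delta_pos":[0,0,-7],"turn":0,"jaw":1},{"delta_pos":[0,0,-8.7],"turn":0,"jaw":1}]}}

```text
t: 4.15
tcp_pos: [0.4643, -0.1524, 0.1659]
tcp_rot: [0.849, 0.528, 0.0, 0.0]
wrist_force: [-0.4, 0.3, -2.9]
grip_width: 0.203
gripper_force: 39.7
```

Request:
{"name": "arm_command", "arguments": {"motion": [{"delta_pos":[1,1.5,0],"turn":0,"jaw":1},{"delta_pos":[4,2.8,0],"turn":0,"jaw":1},{"delta_pos":[7.5,2.8,0],"turn":0,"jaw":1},{"delta_pos":[11,2.8,0],"turn":0,"jaw":1},{"delta_pos":[12,2.8,0],"turn":0,"jaw":1}]}}

```text
t: 4.57
tcp_pos: [0.5442, -0.0519, 0.1643]
tcp_rot: [0.848, 0.53, 0.0, -0.001]
wrist_force: [-0.8, -0.2, -2.7]
grip_width: 0.205
gripper_force: 40.0
```

Request:
{"name": "arm_command", "arguments": {"motion": [{"delta_pos":[0,0,0],"turn":0,"jaw":1},{"delta_pos":[0,0,0],"turn":0,"jaw":1},{"delta_pos":[0,0,0],"turn":0,"jaw":1},{"delta_pos":[0,0,0],"turn":0,"jaw":1},{"delta_pos":[0,0,0],"turn":0,"jaw":1}]}}

```text
t: 4.98
tcp_pos: [0.5424, -0.0582, 0.1645]
tcp_rot: [0.85, 0.527, -0.0, 0.0]
wrist_force: [0.2, 0.1, -3.6]
grip_width: 0.202
gripper_force: 40.0
```

```bash
cat > look.py <<'E'
from rod import *
import sys
n=sys.argv[1]
s=manip.read_state(); T=R.from_quat(s['tcp_rot']).as_matrix(); p=s['tcp_pos']
print(s['t'],p,T[:,0],'fz',s['wrist_force'],s['wrist_torque'],s['grip_width'])
for c in ['wrist','side','scene']:
    im,d=manip.capture(c); cv2.imwrite(f'pics/{c}{n}.png',im); np.save(f'{c}{n}.npy',d); P=cloud(c,d).reshape(-1,3)
    L=(P-p)@T; L=L[(abs(L)<.09).all(1)]
    for lo,hi,nm in [(.040,.075,'block'),(.009,.035,'bush')]:
        q=L[(L[:,2]>lo)&(L[:,2]<hi)&(abs(L[:,0])<.028)&(abs(L[:,1])<.024)]
        if len(q)>6: print(c,nm,len(q),q.min(0),q.max(0),cv2.minAreaRect(q[:,:2].astype(np.float32)))
    Q=rodpts(P)
    if len(Q)>50:
        f=fit(Q); print(c,len(Q),'rod',[(t,np.round([C0[0]+model(f.x,t)[0]*np.cos(np.radians(t)),C0[1]+model(f.x,t)[0]*np.sin(np.radians(t)),*model(f.x,t)],4)) for t in range(-30,31,10)])
        d2=Q[:,:2]-C0; print('minth',np.sort(np.degrees(np.arctan2(d2[:,1],d2[:,0])))[:3])
E
python3 look.py 3; python3 -c "
import cv2
a=cv2.imread('pics/side3.png')[150:350,220:420];b=cv2.imread('pics/wrist3.png')
cv2.imwrite('pics/c3.png',cv2.resize(a,None,fx=2.5,fy=2.5));"
```

```text
4.9833 [ 0.5424 -0.0582  0.1645] [ 0.4444  0.8958 -0.0003] fz [ 0.2267  0.1488 -3.5925] [ 0.0348 -0.008  -0.012 ] 0.20150348259287776
wrist block 838 [-0.0076 -0.0239  0.04  ] [0.0189 0.018  0.0742] ((0.01214051153510809, -0.007477262988686562), (0.0481700636446476, 0.019990749657154083), 57.67266845703125)
wrist bush 798 [ 0.0023 -0.0145  0.009 ] [0.0114 0.0147 0.0345] ((0.006970287300646305, 9.801983833312988e-05), (0.008956634439527988, 0.029130568727850914), 0.8803758025169373)
side block 178 [-0.0184 -0.0234  0.0402] [0.0187 0.0185 0.075 ] ((0.008236698806285858, -0.007721021771430969), (0.049152351915836334, 0.0260181687772274), 44.3724479675293)
side bush 108 [-0.0099 -0.0151  0.0093] [0.0109 0.0159 0.0348] ((0.005878828000277281, -0.0029165279120206833), (0.03408819064497948, 0.017395922914147377), 57.22380447387695)
side 347 rod [(-30, array([0.6027, 0.0758, 0.1284, 0.1411])), (-20, array([0.6166, 0.0945, 0.1331, 0.1429])), (-10, array([0.625 , 0.1165, 0.1356, 0.144 ])), (0, array([0.6275, 0.14  , 0.136 , 0.1445])), (10, array([0.6243, 0.1634, 0.1348, 0.1446])), (20, array([0.6157, 0.1852, 0.1322, 0.1442])), (30, array([0.6028, 0.2043, 0.1285, 0.1437]))]
minth [-31.9474 -31.886  -31.4695]
scene block 147 [-0.0152 -0.0163  0.04  ] [0.0212 0.0219 0.0741] ((0.011481069028377533, 0.010647023096680641), (0.027053216472268105, 0.049062494188547134), 44.71540832519531)
scene bush 72 [-0.0069 -0.0101  0.0096] [0.0133 0.0178 0.0337] ((0.007926881313323975, 0.007137581706047058), (0.015917329117655754, 0.03153575211763382), 38.299983978271484)
scene 288 rod [(-30, array([0.6027, 0.0758, 0.1284, 0.1414])), (-20, array([0.6162, 0.0946, 0.1327, 0.1423])), (-10, array([0.625 , 0.1165, 0.1355, 0.1433])), (0, array([0.6282, 0.14  , 0.1367, 0.1441])), (10, array([0.6255, 0.1636, 0.136 , 0.1445])), (20, array([0.6169, 0.1857, 0.1335, 0.1442])), (30, array([0.6032, 0.2045, 0.1289, 0.143 ]))]
minth [-31.2336 -30.8662 -30.6637]
```

View pics/wrist3.png

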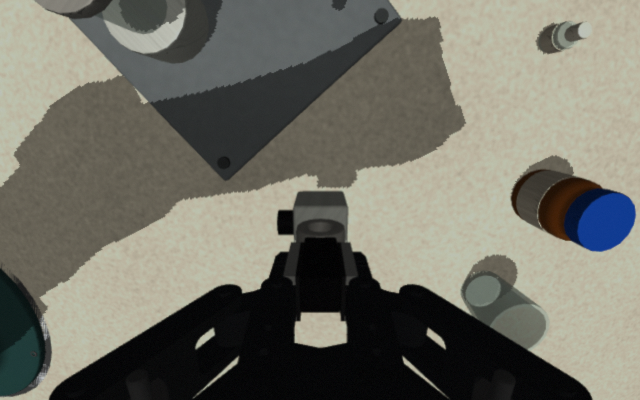

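```bash
cat > rodfit.py <<'E'
from rod import *
K=dict(cx=320.16233950358657,cy=203.01288399860667,k1=-.04960934,vertical_fov=68.42216170477987,origin=np.array([.6254,.0747,.3742]),orientation=np.array([.9892,.0001,-.0004,.1467]))
o=manip.calibration; 
data=[]
for i,(c,n) in enumerate([('wrist',0),('side',3),('scene',3)]):
    manip_cal=K if c=='wrist' else o(c)
    import h; old=h.cal
    def cal2(c,k=manip_cal):
        return k,200/np.tan(np.radians(k['vertical_fov'])/2),R.from_quat(k['orientation']).as_matrix(),np.array(k['origin'])
    h.cal=cal2; P=rodpts(cloud(c,np.load(f'{c}{n}.npy')).reshape(-1,3)); h.cal=old
    if c=='wrist': P=P[::4]
    data.append(np.c_[P,np.full(len(P),i)])
D=np.concatenate(data)
def mod(p,t): return np.polyval(p[:6],t),np.polyval(p[6:11],t)
def res(p):
    off=np.vstack([[0,0,0],p[11:].reshape(2,3)]); P=D[:,:3]-off[D[:,3].astype(int)]
    d=P[:,:2]-C0; r=np.hypot(*d.T); t=np.arctan2(d[:,1],d[:,0])/.5; k=(t*.5>np.radians(-28.5)); a,b=mod(p,t)
    return np.r_[np.where(k,(np.hypot(r-a,P[:,2]-b)-.006)*1e3,0),p[11:]*200]
s=least_squares(res,[0,0,0,0,0,.13,0,0,0,0,.142]+[0]*6,loss='soft_l1'); p=s.x
if __name__=='__main__':
    print(len(D),'offs',p[11:],'rms',np.sqrt(np.mean(s.fun**2)))
    for t in np.arange(-32,30,3):
        f=lambda a:np.array([C0[0]+mod(p,np.radians(a)/.5)[0]*np.cos(np.radians(a)),C0[1]+mod(p,np.radians(a)/.5)[0]*np.sin(np.radians(a)),mod(p,np.radians(a)/.5)[1]])
        g=f(t+.5)-f(t-.5); print(t,f(t),'head',round(np.degrees(np.arctan2(g[1],g[0])),1),'slope',round(g[2]/np.hypot(*g[:2]),3))
    for i in range(3):
        P=D[D[:,3]==i,:3]; e=P@np.array([.53,.848,0]); j=np.argsort(e)[:5]; print('tip',i,P[j].mean(0))
E
python3 rodfit.py
```

```text
1158 offs [ 0.0011 -0.0005  0.0003  0.0015  0.0011 -0.    ] rms 0.8214030695397406
-32 [0.6021 0.0709 0.1408] head 67.8 slope 0.068
-29 [0.6049 0.0771 0.1413] head 63.6 slope 0.067
-26 [0.6081 0.0831 0.1417] head 61.4 slope 0.063
-23 [0.6114 0.0891 0.1422] head 60.9 slope 0.059
-20 [0.6147 0.0952 0.1425] head 62.0 slope 0.054
-17 [0.6179 0.1014 0.1429] head 64.4 slope 0.048
-14 [0.6207 0.1078 0.1432] head 67.7 slope 0.043
-11 [0.6232 0.1144 0.1435] head 71.9 slope 0.037
-8 [0.6251 0.1212 0.1437] head 76.6 slope 0.031
-5 [0.6264 0.1282 0.1439] head 81.7 slope 0.025
-2 [0.6271 0.1353 0.1441] head 87.0 slope 0.019
1 [0.6272 0.1424 0.1442] head 92.3 slope 0.013
4 [0.6266 0.1494 0.1443] head 97.5 slope 0.007
7 [0.6253 0.1564 0.1443] head 102.4 slope 0.001
10 [0.6235 0.1633 0.1443] head 107.0 slope -0.005
13 [0.6212 0.17   0.1442] head 111.0 slope -0.011
16 [0.6185 0.1764 0.1441] head 114.4 slope -0.017
19 [0.6155 0.1827 0.144 ] head 117.0 slope -0.023
22 [0.6123 0.1888 0.1438] head 118.7 slope -0.029
25 [0.6089 0.1948 0.1436] head 119.3 slope -0.035
28 [0.6056 0.2007 0.1434] head 118.8 slope -0.04
tip 0 [0.6033 0.0714 0.1457]
tip 1 [0.601  0.0729 0.1438]
tip 2 [0.6055 0.0722 0.1448]
```

Request:
{"name": "arm_command", "arguments": {"motion": [{"delta_pos":[2,-0.2,0.08],"turn":1.5,"jaw":1},{"delta_pos":[5,-0.45,0.08],"turn":3,"jaw":1},{"delta_pos":[8,-0.45,0.08],"turn":3,"jaw":1},{"delta_pos":[10.2,-0.45,0.08],"turn":3,"jaw":1},{"delta_pos":[11.5,-0.45,0.08],"turn":3,"jaw":1}]}}

```text
t: 5.55
tcp_pos: [0.5903, 0.0507, 0.1635]
tcp_rot: [0.862, 0.506, 0.0, -0.0]
wrist_force: [-0.1, -0.5, -2.4]
grip_width: 0.206
gripper_force: 40.0
```

Request:
{"name": "arm_command", "arguments": {"motion": [{"delta_pos":[0,0,0],"turn":0,"jaw":1},{"delta_pos":[0,0,0],"turn":0,"jaw":1},{"delta_pos":[0,0,0],"turn":0,"jaw":1},{"delta_pos":[0,0,0],"turn":0,"jaw":1},{"delta_pos":[0,0,0],"turn":0,"jaw":1}]}}

```text
t: 5.97
tcp_pos: [0.5895, 0.0468, 0.1637]
tcp_rot: [0.863, 0.505, -0.0, 0.0]
wrist_force: [-0.1, 0.6, -2.7]
grip_width: 0.204
gripper_force: 40.0
```

```bash
cat > loc.py <<'E'
# rod in tool frame from the wrist camera, sliced along tool x
from h import *
import sys
np.set_printoptions(precision=4,suppress=True)
s=manip.read_state(); T=R.from_quat(s['tcp_rot']).as_matrix(); p=s['tcp_pos']
print(s['t'],p,'heading',np.degrees(np.arctan2(T[1,0],T[0,0])),s['wrist_force'],s['wrist_torque'])
c='wrist'; im,d=manip.capture(c); cv2.imwrite(f'pics/w{sys.argv[1]}.png',im); np.save('wl.npy',d)
L=(cloud(c,d).reshape(-1,3)-p)@T
L=L[np.isfinite(L).all(1)]
for x in np.arange(.0,.09,.005):
    q=L[(L[:,0]>=x)&(L[:,0]<x+.005)&(L[:,2]>.0)&(L[:,2]<.04)&(abs(L[:,1])<.05)]
    if len(q)>15: 
        from scipy.optimize import least_squares
        f=least_squares(lambda u:(np.hypot(q[:,1]-u[0],q[:,2]-u[1])-.006)*1e3,[np.median(q[:,1]),q[:,2].min()+.006],loss='soft_l1'); print(round(x+.0025,4),len(q),'centre y,z',f.x,'med',np.median(q[:,1]),'ztop',np.percentile(q[:,2],5),'rms',np.sqrt(np.mean(f.fun**2)))
b=L[(L[:,2]>.009)&(L[:,2]<.035)&(abs(L[:,0])<.0125)&(abs(L[:,1])<.024)]; print('bush',b.min(0),b.max(0))
E
python3 loc.py a
```

```text
5.9667 [0.5895 0.0468 0.1637] heading 60.62260928682104 [-0.0749  0.5968 -2.6608] [-0.0063  0.0139 -0.0388]
0.0025 82 centre y,z [0.0041 0.0257] med 0.001596214638645355 ztop 0.01284207773365752 rms 11.76749503628138
0.0075 748 centre y,z [-0.0002  0.0221] med -0.00026734850434046494 ztop 0.0016660134838441584 rms 10.165747453168008
0.0125 806 centre y,z [-0.0001  0.0289] med -0.00027182414514698855 ztop 0.008655662656225228 rms 9.342359116358505
0.0175 332 centre y,z [-0.      0.0408] med 0.0003409226507395097 ztop 0.03635130603337133 rms 5.763479132525129
0.0275 86 centre y,z [-0.0018  0.0231] med -0.0014214773803245123 ztop 0.01645114212085292 rms 0.7583975687706604
0.0325 169 centre y,z [-0.0016  0.0221] med -0.0014064354837660092 ztop 0.015487712593542792 rms 0.46881944321064145
0.0375 182 centre y,z [-0.0016  0.022 ] med -0.0013941077495244344 ztop 0.015552476026329214 rms 0.483886071061793
0.0425 184 centre y,z [-0.0017  0.0216] med -0.0013788365823813107 ztop 0.015165726390295531 rms 0.4972483022016569
0.0475 186 centre y,z [-0.0015  0.0213] med -0.0013687468427330193 ztop 0.
[... 316 characters left out ...]
-0.001876424342713199 ztop 0.014017672152833154 rms 0.5133409861107731
0.0675 220 centre y,z [-0.0026  0.0204] med -0.002379664516640702 ztop 0.013868592693171209 rms 0.5205403822735981
0.0725 210 centre y,z [-0.0034  0.0201] med -0.0033747744611615387 ztop 0.013487412027651293 rms 0.5926049204702439
0.0775 249 centre y,z [-0.0044  0.0198] med -0.004352194365043738 ztop 0.01312305996450235 rms 0.5437230306306066
0.0825 241 centre y,z [-0.0055  0.0197] med -0.0053513244658858535 ztop 0.013138673477857939 rms 0.6161983080718917
0.0875 252 centre y,z [-0.0071  0.0195] med -0.006844480214102493 ztop 0.013063487009007545 rms 0.6299524583094056
bush [ 0.0026 -0.0146  0.009 ] [0.0114 0.0146 0.0346]
```

View pics/wa.png

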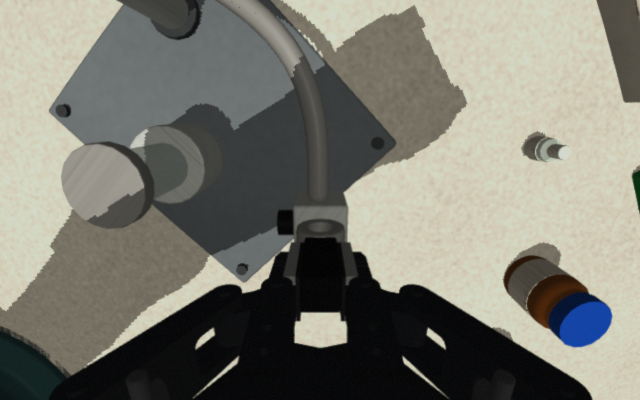

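The wrist view shows the rod tip directly ahead of the bush, around (318,200), with the snout at left facing the cell. Next I'll check the bush axis height in the same depth map.

Run:
```python
from h import *
from scipy.optimize import least_squares
s=manip.read_state(); T=R.from_quat(s['tcp_rot']).as_matrix(); p=s['tcp_pos']
L=(cloud('wrist',np.load('wl.npy')).reshape(-1,3)-p)@T; L=L[np.isfinite(L).all(1)]
for lo,hi in [(.0085,.0115),(.004,.0105)]:
    q=L[(L[:,0]>lo)&(L[:,0]<hi)&(abs(L[:,1])<.0155)&(L[:,2]<.034)&(L[:,2]>.0055)]
    f=least_squares(lambda u:(np.hypot(q[:,1]-u[0],q[:,2]-u[1])-.015)*1e3,[0,.022],loss='soft_l1',f_scale=.3); print(len(q),f.x,np.median(abs(f.fun)))
# block top (bore is 15 mm above it), front face
q=L[(L[:,0]>.0125)&(L[:,0]<.017)&(abs(L[:,1])<.015)&(L[:,2]<.05)&(L[:,2]>.03)]; print('blocktop z',np.median(q[:,2]),len(q))
```

```text
619 [-5.89597434e-05  2.26382851e-02] 2.663607659946849
778 [9.36650599e-05 1.61252007e-02] 2.58196213031916
blocktop z 0.03724335243017754 308
```

Request:
{"name": "arm_command", "arguments": {"motion": [{"delta_pos":[0.3,-0.16,0],"turn":0,"jaw":1},{"delta_pos":[0.8,-0.16,0],"turn":0,"jaw":1},{"delta_pos":[1.3,-0.16,0],"turn":0,"jaw":1},{"delta_pos":[1.7,-0.16,0],"turn":0,"jaw":1},{"delta_pos":[1.9,-0.16,0],"turn":0,"jaw":1}]}}

```text
t: 6.43
tcp_pos: [0.5979, 0.0662, 0.1635]
tcp_rot: [0.863, 0.506, 0.0, -0.0]
wrist_force: [-0.1, 0.0, -2.5]
grip_width: 0.206
gripper_force: 40.0
```

```bash
python3 loc.py b | grep -v rms.*[1-9][0-9]\\.
```

```text
6.4333 [0.5979 0.0662 0.1635] heading 60.74764271393494 [-0.0609  0.0325 -2.4655] [ 0.0179  0.0124 -0.0137]
0.0125 692 centre y,z [0.0002 0.0226] med -0.00023592681228740652 ztop 0.009320471252929828 rms 9.279352754138365
0.0175 354 centre y,z [0.0002 0.026 ] med 0.0003339878615719969 ztop 0.015441827626543442 rms 8.775052538582102
0.0225 163 centre y,z [0.0008 0.0214] med 0.0008853100203367089 ztop 0.014579919048874299 rms 0.5219557485449587
0.0275 169 centre y,z [0.0008 0.0212] med 0.0008785027382887415 ztop 0.014777016198185963 rms 0.46824284137562616
0.0325 172 centre y,z [0.0006 0.0209] med 0.0008681230378929071 ztop 0.014520316976774481 rms 0.47962837241576967
0.0375 177 centre y,z [0.0004 0.0207] med 0.0003141596267033761 ztop 0.01424765578566766 rms 0.48455967077485634
0.0425 190 centre y,z [0.     0.0204] med 0.00030642827609135163 ztop 0.01377375180778736 rms 0.4593573030157331
0.0475 196 centre y,z [-0.0005  0.0202] med -0.00023829909807733193 ztop 0.013690157965314243 rms 0.5243664975473159
0.0525 207 centre y,z [-0.0011  0.0199] med -0.0012997203719910056 ztop 0.01345309
[... 194 characters left out ...]
-0.0033631370982974097 ztop 0.012939194910455098 rms 0.6187062608446103
0.0675 234 centre y,z [-0.0051  0.0194] med -0.004906008035868346 ztop 0.013111631326027533 rms 0.6244959734427435
0.0725 248 centre y,z [-0.0072  0.0191] med -0.006913022576261698 ztop 0.012621671054529316 rms 0.6711167877315405
0.0775 259 centre y,z [-0.0097  0.019 ] med -0.009363685590247748 ztop 0.012667245477614334 rms 0.7767792255908404
0.0825 276 centre y,z [-0.0126  0.0189] med -0.012290838975776678 ztop 0.012601109012094347 rms 0.8581204599635722
0.0875 317 centre y,z [-0.0161  0.0186] med -0.016130724788383843 ztop 0.012389986437735518 rms 1.1683445089784454
bush [ 0.0025 -0.0146  0.009 ] [0.0125 0.0146 0.0349]
```

Request:
{"name": "arm_command", "arguments": {"motion": [{"delta_pos":[0.3,0.03,-0.03],"turn":0,"jaw":1},{"delta_pos":[0.7,0.03,-0.06],"turn":0,"jaw":1},{"delta_pos":[1.1,0.03,-0.07],"turn":-0.5,"jaw":1},{"delta_pos":[1.3,0.03,-0.08],"turn":-1,"jaw":1},{"delta_pos":[1.3,0.03,-0.08],"turn":-1,"jaw":1}]}}

```text
t: 6.9
tcp_pos: [0.6043, 0.0771, 0.1643]
tcp_rot: [0.858, 0.513, 0.0, -0.0]
wrist_force: [-0.0, 0.5, -3.2]
grip_width: 0.205
gripper_force: 40.0
```

```bash
sed -i 's/^    if len(q)>15:/    if len(q)>15 and x>.019 and x<.068:/' loc.py; sed -i "s/,'med'.*$/)/;/^b=L/d" loc.py; python3 loc.py c
```

```text
6.9 [0.6043 0.0771 0.1643] heading 61.79164161743175 [-0.0454  0.49   -3.2255] [ 0.0375 -0.054   0.0099]
0.0225 163 centre y,z [0.0008 0.0216]
0.0275 172 centre y,z [0.0006 0.0213]
0.0325 180 centre y,z [0.0001 0.021 ]
0.0375 183 centre y,z [-0.0003  0.0208]
0.0425 192 centre y,z [-0.0012  0.0206]
0.0475 202 centre y,z [-0.0023  0.0205]
0.0525 214 centre y,z [-0.0036  0.0202]
0.0575 217 centre y,z [-0.0054  0.02  ]
0.0625 231 centre y,z [-0.0075  0.02  ]
0.0675 259 centre y,z [-0.0101  0.0197]
```

```bash
sed -i "s/; print(round(x+.0025,4),len(q).*$/; F.append([x+.0025,*f.x])/; s/^for x in np/F=[]\nfor x in np/" loc.py
cat >> loc.py <<'E'
F=np.array(F); F=F[(F[:,0]<.065)]
print(F[[0,2,4,-1]])
w=np.r_[np.ones(len(F)),.4,.15]
X=np.r_[F[:,0],0,-.01]; Y=np.r_[F[:,1],0,0]; w[-1]=0
cy=np.polyfit(X,Y,4,w=w); cz=np.polyfit(F[:,0],F[:,2],2)
for dd in [.004,.009,.014,.016,.018,.02]:
    print(dd*100,'y',round(np.polyval(cy,dd)*100,3),'z',round((np.polyval(cz,dd)-.0223)*100,3),'turn',round(np.degrees(np.arctan(np.polyval(np.polyder(cy),dd))),2))
print('now y,z',np.polyval(cy,0)*100,(np.polyval(cz,0)-.0223)*100)
E
python3 loc.py d
```

```text
6.95 [0.6042 0.0767 0.1643] heading 61.73665374263062 [-0.766   0.2934 -3.6628] [ 0.0649  0.0194 -0.0416]
[[ 0.0225  0.0006  0.0215]
 [ 0.0325  0.0001  0.0209]
 [ 0.0425 -0.0012  0.0205]
 [ 0.0625 -0.0074  0.0199]]
0.4 y 0.021 z 0.036 turn 2.85
0.8999999999999999 y 0.043 z 0.001 turn 2.27
1.4000000000000001 y 0.059 z -0.031 turn 1.34
1.6 y 0.063 z -0.043 turn 0.88
1.7999999999999998 y 0.066 z -0.055 turn 0.36
2.0 y 0.066 z -0.067 turn -0.22
now y,z -6.456008986692534e-05 0.06431892221603237
```

Request:
{"name": "arm_command", "arguments": {"motion": [{"delta_pos":[0.4,0.02,0.02],"turn":0.8,"jaw":1},{"delta_pos":[0.9,0.04,0],"turn":0.8,"jaw":1},{"delta_pos":[1.4,0.06,-0.03],"turn":0.6,"jaw":1},{"delta_pos":[1.6,0.06,-0.04],"turn":0.5,"jaw":1},{"delta_pos":[1.6,0.06,-0.04],"turn":0.5,"jaw":1}]}}

```text
t: 7.42
tcp_pos: [0.6125, 0.0911, 0.1647]
tcp_rot: [0.86, 0.51, 0.0, -0.0]
wrist_force: [1.1, 0.3, -2.6]
grip_width: 0.204
gripper_force: 40.0
```

```bash
python3 loc.py e
```

```text
7.4167 [0.6125 0.0911 0.1647] heading 61.26781317218174 [ 1.0703  0.2526 -2.6179] [-0.026   0.0489  0.0569]
[[ 0.0225 -0.0013  0.0211]
 [ 0.0325 -0.0035  0.0208]
 [ 0.0425 -0.0069  0.0204]
 [ 0.0625 -0.0191  0.0198]]
0.4 y 0.014 z -0.032 turn 0.72
0.8999999999999999 y 0.007 z -0.057 turn -2.23
1.4000000000000001 y -0.024 z -0.081 turn -4.96
1.6 y -0.043 z -0.09 turn -6.03
1.7999999999999998 y -0.066 z -0.099 turn -7.09
2.0 y -0.093 z -0.108 turn -8.16
now y,z 0.00026390744697652135 -0.010582234072136279
```

Request:
{"name": "arm_command", "arguments": {"motion": [{"delta_pos":[0.4,0.01,-0.03],"turn":-0.8,"jaw":1},{"delta_pos":[0.9,0,-0.05],"turn":-2.7,"jaw":1},{"delta_pos":[1.4,-0.02,-0.08],"turn":-5,"jaw":1},{"delta_pos":[1.6,-0.04,-0.09],"turn":-6,"jaw":1},{"delta_pos":[1.6,-0.04,-0.09],"turn":-6,"jaw":1}]}}

```text
t: 7.88
tcp_pos: [0.6198, 0.1052, 0.1656]
tcp_rot: [0.832, 0.554, 0.0, -0.0]
wrist_force: [0.6, 0.5, -2.9]
grip_width: 0.209
gripper_force: 40.0
```

```bash
python3 loc.py f
```

```text
7.8833 [0.6198 0.1052 0.1656] heading 67.33484146848483 [ 0.5799  0.5181 -2.8864] [ 0.0551  0.0545 -0.0039]
[[ 0.0225 -0.0023  0.0214]
 [ 0.0325 -0.0053  0.0212]
 [ 0.0425 -0.01    0.0209]
 [ 0.0625 -0.0252  0.0208]]
0.4 y -0.002 z 0.012 turn -1.32
0.8999999999999999 y -0.026 z -0.018 turn -4.25
1.4000000000000001 y -0.077 z -0.044 turn -7.38
1.6 y -0.105 z -0.054 turn -8.69
1.7999999999999998 y -0.138 z -0.063 turn -10.04
2.0 y -0.176 z -0.072 turn -11.42
now y,z -0.0006434822934058006 0.03745654630139365
```

Request:
{"name": "arm_command", "arguments": {"motion": [{"delta_pos":[0.4,0,0],"turn":-1.5,"jaw":1},{"delta_pos":[0.9,-0.03,-0.02],"turn":-4.3,"jaw":1},{"delta_pos":[1.4,-0.08,-0.04],"turn":-7.4,"jaw":1},{"delta_pos":[1.6,-0.1,-0.05],"turn":-8.7,"jaw":1},{"delta_pos":[1.6,-0.1,-0.05],"turn":-8.7,"jaw":1}]}}

```text
t: 8.35
tcp_pos: [0.625, 0.1201, 0.1661]
tcp_rot: [0.788, 0.616, 0.0, -0.0]
wrist_force: [-0.2, 1.2, -2.9]
grip_width: 0.208
gripper_force: 40.0
```

```bash
python3 loc.py g
```

```text
8.35 [0.625  0.1201 0.1661] heading 75.99443122363853 [-0.1775  1.2138 -2.9403] [ 0.03    0.0263 -0.0191]
[[ 0.0225 -0.0032  0.0216]
 [ 0.0325 -0.0067  0.0215]
 [ 0.0425 -0.0121  0.0215]
 [ 0.0625 -0.0271  0.0217]]
0.4 y -0.019 z -0.017 turn -3.48
0.8999999999999999 y -0.06 z -0.035 turn -6.13
1.4000000000000001 y -0.128 z -0.05 turn -9.38
1.6 y -0.164 z -0.055 turn -10.81
1.7999999999999998 y -0.205 z -0.06 turn -12.3
2.0 y -0.251 z -0.065 turn -13.83
now y,z -0.0004947886037121712 -0.001276168459467264
```

Request:
{"name": "arm_command", "arguments": {"motion": [{"delta_pos":[0.4,-0.02,-0.02],"turn":-3,"jaw":1},{"delta_pos":[0.9,-0.06,-0.03],"turn":-6.1,"jaw":1},{"delta_pos":[1.4,-0.13,-0.05],"turn":-9.4,"jaw":1},{"delta_pos":[1.6,-0.16,-0.05],"turn":-10.6,"jaw":1},{"delta_pos":[1.6,-0.16,-0.05],"turn":-10.6,"jaw":1}]}}

```text
t: 8.82
tcp_pos: [0.6272, 0.1357, 0.1666]
tcp_rot: [0.729, 0.685, -0.0, -0.0]
wrist_force: [0.4, -0.1, -2.7]
grip_width: 0.204
gripper_force: 40.0
```

```bash
python3 loc.py h
python3 - <<'E'
from h import *
for q in manip.tip_of('wrist','stop')[:2]:
    s=manip.read_state();T=R.from_quat(s['tcp_rot']).as_matrix();d=np.load('wl.npy');a=q['at'];P=at_d('wrist',*a,d[int(a[0]),int(a[1])]); print(q,P,(P-s['tcp_pos'])@T)
E
```

```text
8.8167 [0.6272 0.1357 0.1666] heading 86.47811237955915 [ 0.3607 -0.1346 -2.7212] [-0.0241 -0.0357 -0.0126]
[[ 0.0225 -0.0034  0.0221]
 [ 0.0325 -0.007   0.0222]
 [ 0.0425 -0.012   0.0222]
 [ 0.0625 -0.0239  0.0227]]
0.4 y -0.015 z 0.022 turn -3.45
0.8999999999999999 y -0.06 z 0.007 turn -6.9
1.4000000000000001 y -0.137 z -0.004 turn -10.52
1.6 y -0.177 z -0.008 turn -11.98
1.7999999999999998 y -0.222 z -0.011 turn -13.44
2.0 y -0.272 z -0.014 turn -14.88
now y,z -0.00012022233308690643 0.03573786277965042
{'at': [97.7, 251.1], 'score': 0.86} [0.59773416 0.21994997 0.15242543] [ 0.08288445 -0.03483285  0.01417598]
{'at': [210.3, 318.8], 'score': 0.61} [0.62806576 0.15670113 0.14932068] [ 0.02169183 -0.00054302  0.01729568]
```

Request:
{"name": "arm_command", "arguments": {"motion": [{"delta_pos":[0.4,-0.02,0.02],"turn":-3.3,"jaw":1},{"delta_pos":[0.9,-0.06,0.01],"turn":-6.8,"jaw":1},{"delta_pos":[1.4,-0.14,0],"turn":-10.4,"jaw":1},{"delta_pos":[1.6,-0.18,0],"turn":-11.9,"jaw":1},{"delta_pos":[1.6,-0.18,0],"turn":-11.9,"jaw":1}]}}

```text
t: 9.33
tcp_pos: [0.6263, 0.1517, 0.1666]
tcp_rot: [0.654, 0.757, -0.0, -0.0]
wrist_force: [0.4, -0.6, -2.0]
grip_width: 0.204
gripper_force: 40.0
```

```bash
cat > stop.py <<'E'
from h import *
for q in manip.tip_of('wrist','stop')[:2]:
    s=manip.read_state();T=R.from_quat(s['tcp_rot']).as_matrix();d=np.load('wl.npy');a=q['at'];P=at_d('wrist',*a,d[int(a[0]),int(a[1])]); print(round(q['score'],2),a,P,'tool',(P-s['tcp_pos'])@T)
E
python3 loc.py i;python3 stop.py
```

```text
9.3333 [0.6263 0.1517 0.1666] heading 98.3793669111005 [ 0.3526 -0.574  -1.9917] [ 0.021  -0.0131 -0.0076]
[[ 0.0225 -0.0028  0.0222]
 [ 0.0325 -0.0057  0.0225]
 [ 0.0425 -0.0092  0.0226]
 [ 0.0625 -0.0175  0.023 ]]
0.4 y 0.027 z -0.069 turn 0.79
0.8999999999999999 y 0.002 z -0.052 turn -6.02
1.4000000000000001 y -0.073 z -0.036 turn -10.83
1.6 y -0.114 z -0.03 turn -12.28
1.7999999999999998 y -0.16 z -0.024 turn -13.51
2.0 y -0.21 z -0.018 turn -14.52
now y,z -0.0025724133091139184 -0.0828166093461688
```

Request:
{"name": "arm_command", "arguments": {"motion": [{"delta_pos":[0.4,-0.01,-0.03],"turn":-2,"jaw":1},{"delta_pos":[0.9,-0.03,-0.03],"turn":-6,"jaw":1},{"delta_pos":[1.4,-0.08,-0.03],"turn":-10,"jaw":1},{"delta_pos":[1.6,-0.11,-0.03],"turn":-11.8,"jaw":1},{"delta_pos":[1.6,-0.11,-0.03],"turn":-11.8,"jaw":1}]}}

```text
t: 9.85
tcp_pos: [0.6228, 0.1678, 0.1669]
tcp_rot: [0.571, 0.821, 0.0, -0.0]
wrist_force: [-0.3, -0.1, -3.4]
grip_width: 0.2
gripper_force: 40.0
```

```bash
sed -i 's/(F\[:,0\]<.065)/(F[:,0]<float(sys.argv[2]))/; s/,Y,4,/,Y,3,/' loc.py; python3 loc.py j .041;python3 stop.py
```

```text
9.85 [0.6228 0.1678 0.1669] heading 110.34942827859359 [-0.2759 -0.0853 -3.3524] [0.0655 0.014  0.0194]
0.82 [145.9, 306.1] [0.59640792 0.21946839 0.15244244] tool [ 0.05834738 -0.00695224  0.01446168]Traceback (most recent call last):
  File "loc.py", line 17, in <module>
    print(F[[0,2,4,-1]])
          ~^^^^^^^^^^^^
IndexError: index 4 is out of bounds for axis 0 with size 4
```

View pics/wj.png

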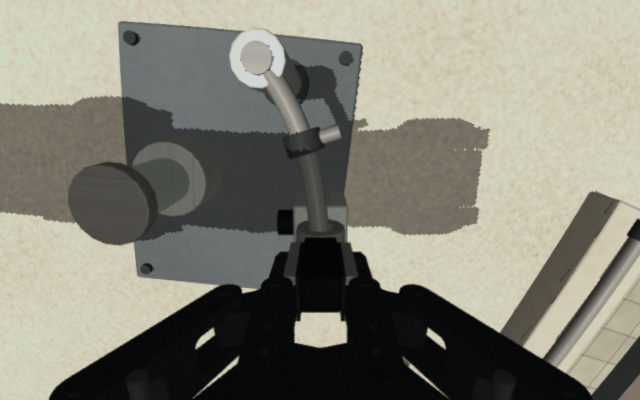

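The wrist view shows the dark ring at about (305,143), with its screw pointing outward, and the head on the rod with the snout facing the cell. The gap to the ring is about 40 mm.

```bash
sed -i 's/F\[\[0,2,4,-1\]\]/F/' loc.py; python3 loc.py k .045
```

```text
9.95 [0.623  0.1671 0.1669] heading 110.12352742150807 [ 0.2067  0.2735 -3.003 ] [0.0121 0.0312 0.0168]
[[ 0.0225 -0.0017  0.0229]
 [ 0.0275 -0.0024  0.023 ]
 [ 0.0325 -0.0032  0.0232]
 [ 0.0375 -0.004   0.0233]
 [ 0.0425 -0.0049  0.0233]]
0.4 y -0.008 z 0.009 turn -1.93
0.8999999999999999 y -0.033 z 0.024 turn -3.8
1.4000000000000001 y -0.074 z 0.039 turn -5.41
1.6 y -0.094 z 0.044 turn -5.98
1.7999999999999998 y -0.116 z 0.05 turn -6.51
2.0 y -0.139 z 0.055 turn -7.0
now y,z -0.00023019703686994906 -0.004011442425791434
```

Request:
{"name": "arm_command", "arguments": {"motion": [{"delta_pos":[0.4,-0.01,0.01],"turn":-1.9,"jaw":1},{"delta_pos":[0.9,-0.03,0.02],"turn":-3.7,"jaw":1},{"delta_pos":[1.4,-0.07,0.04],"turn":-5.4,"jaw":1},{"delta_pos":[1.6,-0.09,0.04],"turn":-6,"jaw":1},{"delta_pos":[1.6,-0.09,0.04],"turn":-6,"jaw":1}]}}

```text
t: 10.42
tcp_pos: [0.6163, 0.1829, 0.1666]
tcp_rot: [0.528, 0.85, 0.0, -0.0]
wrist_force: [-0.3, -0.0, -2.1]
grip_width: 0.202
gripper_force: 40.0
```

```bash
python3 loc.py l .03;python3 stop.py
python3 - <<'E'
from h import *
np.set_printoptions(precision=4,suppress=True)
s=manip.read_state(); T=R.from_quat(s['tcp_rot']).as_matrix(); L=(cloud('wrist',np.load('wl.npy')).reshape(-1,3)-s['tcp_pos'])@T
q=L[(L[:,2]<.0145)&(L[:,2]>.008)&(L[:,0]>.02)&(L[:,0]<.06)&(abs(L[:,1])<.012)]; print('ring top pts',len(q),q.min(0),q.max(0),np.median(q,0), np.percentile(q[:,0],[5,95]))
im,d=manip.capture('side'); cv2.imwrite('pics/side_m.png',im)
E
```

```text
10.4167 [0.6163 0.1829 0.1666] heading 116.3216998323897 [-0.3127 -0.0211 -2.0937] [ 0.0347 -0.0202 -0.0087]
[[ 0.0225 -0.0009  0.0232]
 [ 0.0275 -0.0014  0.0232]]
0.4 y -0.007 z -0.18 turn -1.2
0.8999999999999999 y -0.02 z -0.068 turn -1.82
1.4000000000000001 y -0.039 z 0.014 turn -2.64
1.6 y -0.049 z 0.039 turn -3.03
1.7999999999999998 y -0.061 z 0.059 turn -3.44
2.0 y -0.073 z 0.074 turn -3.9
now y,z -9.642277749950035e-18 -0.2911480231039105
0.83 [170.6, 316.2] [0.595196   0.22199118 0.1538159 ] tool [ 0.04539788 -0.00157699  0.01274609]
ring top pts 440 [ 0.0372 -0.0104  0.0114] [0.0509 0.0037 0.0145] [ 0.044  -0.0033  0.0134] [0.0386 0.0493]loc.py:20: RankWarning: Polyfit may be poorly conditioned
  cy=np.polyfit(X,Y,3,w=w); cz=np.polyfit(F[:,0],F[:,2],2)
loc.py:20: RankWarning: Polyfit may be poorly conditioned
  cy=np.polyfit(X,Y,3,w=w); cz=np.polyfit(F[:,0],F[:,2],2)
```

Request:
{"name": "arm_command", "arguments": {"motion": [{"delta_pos":[0.4,-0.01,0.02],"turn":-0.8,"jaw":1},{"delta_pos":[0.9,-0.02,0.04],"turn":-1.6,"jaw":1},{"delta_pos":[1.4,-0.04,0.05],"turn":-2.5,"jaw":1},{"delta_pos":[1.6,-0.05,0.06],"turn":-3,"jaw":1},{"delta_pos":[1.6,-0.05,0.06],"turn":-3,"jaw":1}]}}

```text
t: 10.98
tcp_pos: [0.6087, 0.197, 0.1659]
tcp_rot: [0.505, 0.863, 0.0, -0.0]
wrist_force: [0.2, -0.7, -2.6]
grip_width: 0.2
gripper_force: 40.0
```

```bash
cat > ring.py <<'E'
from h import *
np.set_printoptions(precision=4,suppress=True)
s=manip.read_state(); T=R.from_quat(s['tcp_rot']).as_matrix(); p=s['tcp_pos']
print(s['t'],p,'heading',np.degrees(np.arctan2(T[1,0],T[0,0])),'F tool',s['wrist_force']@T,s['wrist_torque'])
im,d=manip.capture('wrist'); cv2.imwrite('pics/ring.png',im); W=cloud('wrist',d).reshape(-1,3); L=(W-p)@T
m=(L[:,2]<.0145)&(L[:,2]>.008)&(L[:,0]>.013)&(L[:,0]<.06)&(abs(L[:,1])<.012); q=L[m]
print('ring',len(q),np.median(q,0),np.percentile(q[:,0],[2,98]),'world',np.median(W[m],0))
for x in np.arange(.01,.05,.004):
    q=L[(L[:,0]>=x)&(L[:,0]<x+.004)&(L[:,2]>.01)&(L[:,2]<.026)&(abs(L[:,1])<.02)]
    if len(q)>10: print(round(x+.002,3),len(q),'y',np.round((np.percentile(q[:,1],3)+np.percentile(q[:,1],97))/2,4),'ztop',np.percentile(q[:,2],5))
E
python3 ring.py
```

```text
10.9833 [0.6087 0.197  0.1659] heading 119.31791237288994 F tool [-0.6615 -0.1609  2.5685] [ 0.0144  0.0106 -0.0349]
ring 477 [ 0.0276 -0.0017  0.013 ] [0.0216 0.0333] world [0.5938 0.2204 0.153 ]
0.012 149 y -0.0009 ztop 0.01323000959206193
0.016 133 y -0.0004 ztop 0.016045351130268403
0.02 96 y -0.0029 ztop 0.012766899144086765
0.024 242 y -0.0005 ztop 0.0117875894304254
0.028 364 y 0.0036 ztop 0.01178601537410048
0.032 447 y 0.0035 ztop 0.012125733693428937
0.036 170 y -0.0009 ztop 0.016817332681297054
0.04 153 y -0.004 ztop 0.01698365841535044
0.044 154 y -0.0051 ztop 0.016953819801963806
0.048 159 y -0.0063 ztop 0.017530118979727328
```

Request:
{"name": "arm_command", "arguments": {"motion": [{"delta_pos":[0.2,0,0.01],"turn":-0.3,"jaw":1},{"delta_pos":[0.45,-0.01,0.01],"turn":-0.6,"jaw":1},{"delta_pos":[0.65,-0.02,0.02],"turn":-1,"jaw":1},{"delta_pos":[0.7,-0.02,0.02],"turn":-1,"jaw":1},{"delta_pos":[0.7,-0.02,0.02],"turn":-1,"jaw":1}]}}

```text
t: 11.45
tcp_pos: [0.6054, 0.2023, 0.1657]
tcp_rot: [0.498, 0.867, -0.0, -0.0]
wrist_force: [-0.1, 0.7, -2.5]
grip_width: 0.201
gripper_force: 40.0
```

```bash
python3 ring.py
```

```text
11.45 [0.6054 0.2023 0.1657] heading 120.21369377323086 F tool [0.5879 0.2834 2.468 ] [ 0.0325 -0.0251 -0.0181]
ring 481 [ 0.0219 -0.0006  0.0128] [0.016  0.0277] world [0.5935 0.2207 0.153 ]
0.012 217 y 0.0005 ztop 0.01048914828236955
0.016 129 y -0.0004 ztop 0.011783332201133971
0.02 296 y 0.0035 ztop 0.011627425731543226
0.024 388 y 0.0038 ztop 0.01177941604737912
0.028 355 y 0.0046 ztop 0.01249193480440168
0.032 140 y -0.0027 ztop 0.01689942150142223
0.036 149 y -0.0035 ztop 0.016895389780158577
0.04 156 y -0.0046 ztop 0.017024692582640274
0.044 153 y -0.0059 ztop 0.017362023919766094
0.048 164 y -0.0071 ztop 0.017562940478594476
```

Request:
{"name": "arm_command", "arguments": {"motion": [{"delta_pos":[0.1,0,0],"turn":-0.2,"jaw":1},{"delta_pos":[0.2,0,0],"turn":-0.3,"jaw":1},{"delta_pos":[0.3,-0.01,0.01],"turn":-0.4,"jaw":1},{"delta_pos":[0.35,-0.01,0.01],"turn":-0.5,"jaw":1},{"delta_pos":[0.35,-0.01,0.01],"turn":-0.5,"jaw":1}]}}

```text
t: 11.92
tcp_pos: [0.6036, 0.2053, 0.1657]
tcp_rot: [0.495, 0.869, -0.0, -0.0]
wrist_force: [-0.3, 0.3, -2.8]
grip_width: 0.202
gripper_force: 40.0
```

```bash
python3 ring.py|head -3
```

```text
11.9167 [0.6036 0.2053 0.1657] heading 120.72201042853044 F tool [ 0.3662 -0.0955  2.7977] [ 0.0048 -0.0192 -0.0188]
ring 458 [ 0.0189 -0.0006  0.0127] [0.0132 0.0243] world [0.5935 0.2211 0.1529]
0.012 220 y 0.0008 ztop 0.01090720110559917
```

Request:
{"name": "arm_command", "arguments": {"motion": [{"delta_pos":[0.02,0,0],"turn":0,"jaw":1},{"delta_pos":[0.04,0,0],"turn":0,"jaw":1},{"delta_pos":[0.06,0,0],"turn":0,"jaw":1},{"delta_pos":[0.06,0,0],"turn":0,"jaw":1},{"delta_pos":[0.06,0,0],"turn":0,"jaw":1}]}}

```text
t: 12.38
tcp_pos: [0.6034, 0.2056, 0.1656]
tcp_rot: [0.495, 0.869, -0.0, -0.0]
wrist_force: [0.1, 0.2, -2.4]
grip_width: 0.204
gripper_force: 40.0
```

```bash
python3 ring.py|head -3
```

```text
12.3833 [0.6034 0.2056 0.1656] heading 120.69955974974609 F tool [0.1213 0.1992 2.4444] [ 0.0104  0.0191 -0.0357]
ring 457 [ 0.0185 -0.0006  0.0127] [0.0133 0.0241] world [0.5933 0.2213 0.1529]
0.012 260 y 0.0008 ztop 0.010617486786728147
```

Request:
{"name": "arm_command", "arguments": {"motion": [{"delta_pos":[0.02,0,0],"turn":0,"jaw":1},{"delta_pos":[0.04,0,0],"turn":0,"jaw":1},{"delta_pos":[0.06,0,0],"turn":0,"jaw":1},{"delta_pos":[0.06,0,0],"turn":0,"jaw":1},{"delta_pos":[0.06,0,0],"turn":0,"jaw":1}]}}

```text
t: 12.85
tcp_pos: [0.6031, 0.206, 0.1656]
tcp_rot: [0.495, 0.869, -0.0, 0.0]
wrist_force: [0.4, -0.7, -2.7]
grip_width: 0.205
gripper_force: 40.0
```

```bash
python3 ring.py|head -3
```

```text
12.85 [0.6031 0.206  0.1656] heading 120.69733011914806 F tool [-0.8278 -0.0077  2.7316] [-0.1662 -0.0974 -0.0398]
ring 437 [ 0.0183 -0.0006  0.0127] [0.0132 0.0234] world [0.5931 0.2215 0.1529]
0.012 262 y 0.0006 ztop 0.010949024710050681
```

Contact has begun: the torque direction matches a push along the bore. I'll continue in 0.3 mm steps.

Request:
{"name": "arm_command", "arguments": {"motion": [{"delta_pos":[0.01,0,0],"turn":0,"jaw":1},{"delta_pos":[0.02,0,0],"turn":0,"jaw":1},{"delta_pos":[0.03,0,0],"turn":0,"jaw":1},{"delta_pos":[0.03,0,0],"turn":0,"jaw":1},{"delta_pos":[0.03,0,0],"turn":0,"jaw":1}]}}

```text
t: 13.32
tcp_pos: [0.603, 0.2062, 0.1657]
tcp_rot: [0.495, 0.869, -0.0, 0.0]
wrist_force: [0.8, -2.4, -3.6]
grip_width: 0.204
gripper_force: 40.0
```

```bash
python3 ring.py|head -3
```

```text
13.3167 [0.603  0.2062 0.1657] heading 120.6929186135717 F tool [-2.5176 -0.5071  3.6186] [-0.5186 -0.3345  0.036 ]
ring 423 [ 0.0183 -0.0006  0.0127] [0.0132 0.0234] world [0.593  0.2215 0.153 ]
0.012 277 y 0.0009 ztop 0.010740921046272377
```

Request:
{"name": "arm_command", "arguments": {"motion": [{"delta_pos":[0.01,0,0],"turn":0,"jaw":1},{"delta_pos":[0.02,0,0],"turn":0,"jaw":1},{"delta_pos":[0.02,0,0],"turn":0,"jaw":1},{"delta_pos":[0.02,0,0],"turn":0,"jaw":1},{"delta_pos":[0.02,0,0],"turn":0,"jaw":1}]}}

```text
t: 13.78
tcp_pos: [0.6029, 0.2064, 0.1657]
tcp_rot: [0.495, 0.869, -0.0, 0.0]
wrist_force: [2.3, -4.4, -2.3]
grip_width: 0.202
gripper_force: 40.0
```

```bash
python3 ring.py|head -3
python3 - <<'E'
import cv2
a=cv2.imread('pics/ring.png')[100:280,220:420]; cv2.imwrite('pics/ringc.png',cv2.resize(a,None,fx=3,fy=3))
E
```

```text
13.7833 [0.6029 0.2064 0.1657] heading 120.69154680962878 F tool [-4.9702 -0.325   2.3163] [-0.9666 -0.6652  0.0294]
ring 411 [ 0.0182 -0.0006  0.0127] [0.0132 0.023 ] world [0.5931 0.2216 0.1529]
0.012 256 y 0.0006 ztop 0.010863924489301624
```

View pics/ringc.png

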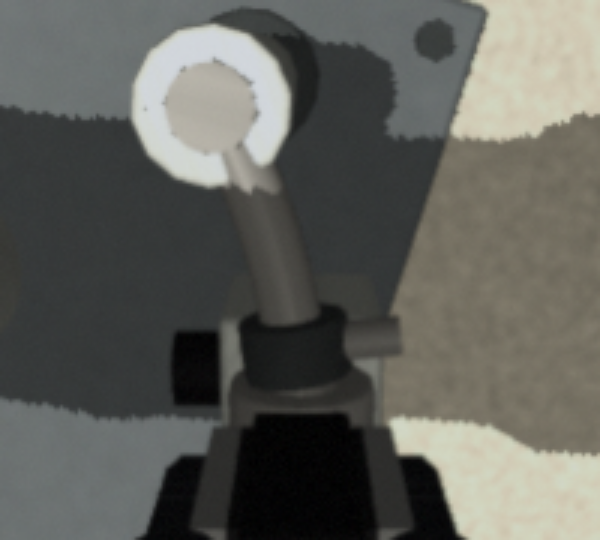

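The head is touching the ring with about 5 N of push, and the ring hasn't shifted. I'll ease the push a little and lower the head until the rod carries its weight.

Request:
{"name": "arm_command", "arguments": {"motion": [{"delta_pos":[-0.02,0,0.03],"turn":0,"jaw":1},{"delta_pos":[-0.02,0,0.06],"turn":0,"jaw":1},{"delta_pos":[-0.02,0,0.1],"turn":0,"jaw":1},{"delta_pos":[-0.02,0,0.1],"turn":0,"jaw":1},{"delta_pos":[-0.02,0,0.1],"turn":0,"jaw":1}]}}

```text
t: 14.25
tcp_pos: [0.603, 0.2063, 0.1647]
tcp_rot: [0.495, 0.869, -0.0, 0.0]
wrist_force: [2.4, -3.8, -0.8]
grip_width: 0.204
gripper_force: 40.3
```

```bash
python3 ring.py|head -2
```

```text
14.25 [0.603  0.2063 0.1647] heading 120.69637997737401 F tool [-4.511   0.0765  0.8435] [-1.0012 -0.5698  0.0819]
ring 488 [ 0.0184 -0.0003  0.0121] [0.0133 0.0233] world [0.5932 0.2218 0.1527]
```

Request:
{"name": "arm_command", "arguments": {"motion": [{"delta_pos":[-0.02,0,0],"turn":0,"jaw":1},{"delta_pos":[-0.02,0,0.02],"turn":0,"jaw":1},{"delta_pos":[-0.02,0,0.03],"turn":0,"jaw":1},{"delta_pos":[-0.02,0,0.03],"turn":0,"jaw":1},{"delta_pos":[-0.02,0,0.03],"turn":0,"jaw":1}]}}

```text
t: 14.72
tcp_pos: [0.603, 0.2063, 0.1643]
tcp_rot: [0.495, 0.869, -0.0, -0.0]
wrist_force: [2.5, -4.0, 0.1]
grip_width: 0.205
gripper_force: 40.3
```

```bash
python3 ring.py|head -2
```

```text
14.7167 [0.603  0.2063 0.1643] heading 120.70557877182958 F tool [-4.6983  0.158  -0.0686] [-0.7712 -0.5165  0.0474]
ring 530 [ 0.0185 -0.      0.0117] [0.0132 0.0234] world [0.5933 0.2218 0.1526]
```

Request:
{"name": "arm_command", "arguments": {"motion": [{"delta_pos":[0,0,0],"turn":0,"jaw":0.77},{"delta_pos":[0,0,0],"turn":0,"jaw":0.72},{"delta_pos":[0,0,0],"turn":0,"jaw":0.65},{"delta_pos":[0,0,0],"turn":0,"jaw":0.58},{"delta_pos":[0,0,0],"turn":0,"jaw":0.5}], "grip_force": 20}}

```text
t: 15.18
tcp_pos: [0.6029, 0.2064, 0.1644]
tcp_rot: [0.495, 0.869, 0.0, -0.0]
wrist_force: [0.4, 0.9, 0.2]
grip_width: 0.5
gripper_force: 0.0
```

```bash
python3 ring.py|head -2;python3 - <<'E'
import sys; sys.path.insert(0,'.')
from h import *
s=manip.read_state(); T=R.from_quat(s['tcp_rot']).as_matrix(); print(s['grip_width'])
im,d=manip.capture('wrist'); P=cloud('wrist',d).reshape(-1,3); L=(P-s['tcp_pos'])@T
q=L[(L[:,2]<-.02)&(L[:,2]>-.045)&(abs(L[:,0])<.014)&(abs(L[:,1])<.014)]; print('post top',len(q),q.min(0) if len(q) else 0,q.max(0) if len(q) else 0)
a=im[100:300,200:440]; cv2.imwrite('pics/rel.png',cv2.resize(a,None,fx=3,fy=3))
E
```

```text
15.1833 [0.6029 0.2064 0.1644] heading 120.7116660662436 F tool [ 0.6037  0.832  -0.1862] [ 0.0076  0.0123 -0.0051]
ring 521 [ 0.0184 -0.0001  0.0117] [0.0131 0.0233] world [0.5932 0.222  0.1526]
0.4984482073739229
post top 2053 [-0.00906619 -0.00806667 -0.03582528] [ 0.01042113  0.01008555 -0.02001292]
```

View pics/rel.png

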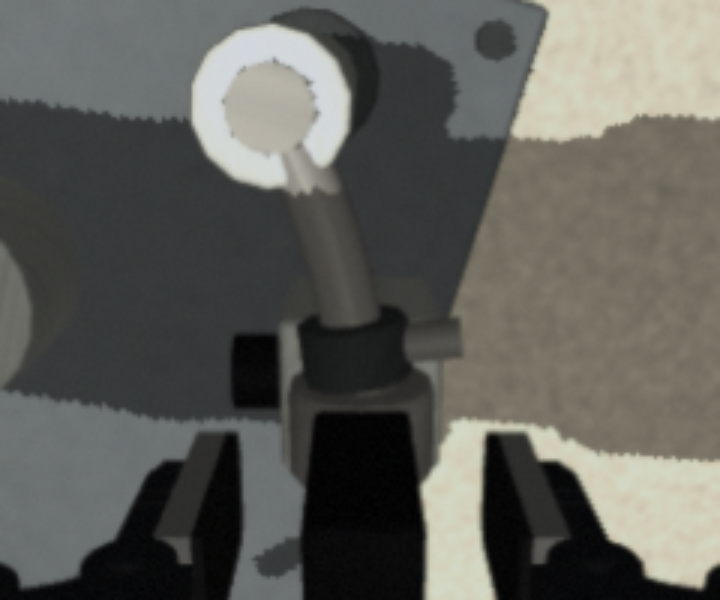

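The head hangs upright, pressed against the ring, with the jaws clear on both sides. I'll withdraw straight up.

Request:
{"name": "arm_command", "arguments": {"motion": [{"delta_pos":[0,0,-0.5],"turn":0,"jaw":0.4},{"delta_pos":[0,0,-2],"turn":0,"jaw":0.4},{"delta_pos":[0,0,-4.5],"turn":0,"jaw":0.4},{"delta_pos":[0,0,-7.5],"turn":0,"jaw":0.4},{"delta_pos":[0,0,-10],"turn":0,"jaw":0.4}]}}

```text
t: 15.7
tcp_pos: [0.603, 0.2063, 0.2665]
tcp_rot: [0.495, 0.869, 0.0, 0.0]
wrist_force: [0.4, -0.3, 0.6]
grip_width: 0.603
gripper_force: 0.0
```

Request:
{"name": "arm_command", "arguments": {"motion": [{"delta_pos":[0,0,0],"turn":0,"jaw":0.4},{"delta_pos":[0,0,0],"turn":0,"jaw":0.4},{"delta_pos":[0,0,0],"turn":0,"jaw":0.4},{"delta_pos":[0,0,0],"turn":0,"jaw":0.4},{"delta_pos":[0,0,0],"turn":0,"jaw":0.4}]}}

```text
t: 16.12
tcp_pos: [0.6027, 0.206, 0.2634]
tcp_rot: [0.495, 0.869, -0.001, -0.001]
wrist_force: [-0.1, -0.6, 0.4]
grip_width: 0.601
gripper_force: 0.0
```

Run:
```python
from h import *
print(manip.read_state()['tcp_pos'])
im,d=manip.capture('side'); r=[]
for t in ['stop','bore','snout']:
    for q in manip.tip_of('side',t)[:1]: a=q['at'];print(t,round(q['score'],2),a,at_z('side',*a,{'stop':.143,'bore':.142,'snout':.108}[t]))
cv2.imwrite('pics/fin.png',cv2.resize(im[140:360,180:440],None,fx=2.5,fy=2.5))
```

```text
[0.60270643 0.20604533 0.26340016]
stop 0.4 [269.0, 266.9] [0.6006039  0.21644052 0.143     ]
bore 0.47 [278.5, 272.4] [0.57804554 0.22664993 0.142     ]
snout 0.67 [277.8, 287.0] [0.57276899 0.19105758 0.108     ]
```

View pics/fin.png

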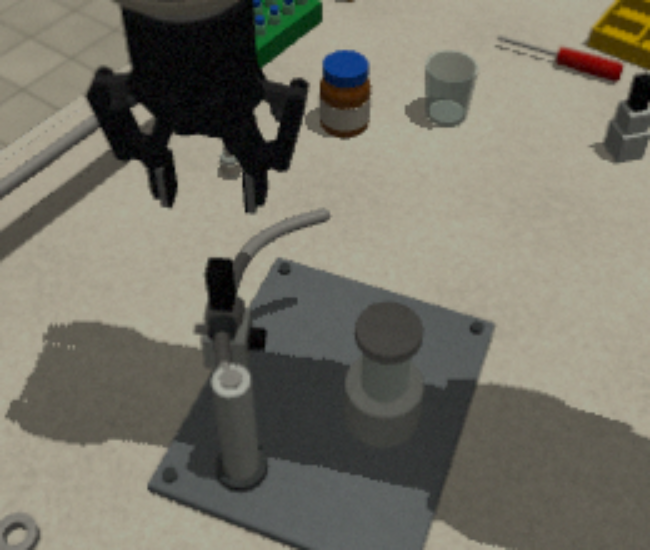

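The head hangs upright at about (269,272) in the full frame, its snout at (287,278) facing the cell about 96 mm from the cell's axis. The gripper is clear of it.

```bash
python3 -c "
from bench import manip
print(manip.sign_off())"
```

```text
the job is handed in; nothing more can be done
None
```

The detector head is on the rod with its snout facing the flow cell, seated against the stop ring with about 4–5 N; I saw no shift of the ring, and I let go and handed the job in at about 16 s.

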